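# Move the printer inks to the new rack in reverse order

### The arm

A 6-joint arm with a two-finger parallel gripper is mounted at the origin on a cart in front of the work surface, level with it; the furniture and walls round the work are solid. World frame = base frame: x ahead of the robot, y to its left, z up, the work surface at z = 0. Lengths are in m, angles in rad, forces in N, time in s.
With the tool pointing down it reaches from about 0.3 to 0.875 m from the base axis. Payload 6.4 kg.
Tool frame: the origin (TCP) lies at the very end of the fingers, on their centre line; the grasp point (between the pads) lies 19 mm behind it; z points along the fingers, y is the line along which they close (so a half turn about z gives the same grasp; the last joint's range is limited). The gripper opens to 85 mm and grips with 20 to 120 N. Pads are 22 mm wide; open, the fingers measure 114 mm over their backs; the gripper's body (76 mm by 85 mm) begins 54 mm behind the grasp point. The pads swing forward as they close: fully open they stand 13 mm farther back than shut.
Start: joints at [1.058, 0.181, 1.607, -0, 1.354, -0.206], TCP at [0.174, 0.548, 0.231] pointing down, gripper open.
Joint ranges: [-2.99, 2.99], [-0.89, 2.07], [0.3, 2.58], [-1.14, 4.28], [0, 2.63], [-3.12, 3.12]. Speed limits (rad/s): [2.57, 2.57, 3.01, 3.14, 3.14, 3.14].

### API

Orientations are given as a unit quaternion [w, x, y, z].
In Python, from bench import ctrl gives the robot as it stands.
- The arm moves only by the tool jog_arm, never from a script. Its argument "series" is a list that holds one entry, the list of rows, each a list of 7 numbers: the shift along the tool's x, y, z in mm, then the turn, a rotation vector about the tool's x, y, z in rad, then the finger opening in mm, from 0 to 85.4. In form: [[[tx, ty, tz, rx, ry, rz, gripper], ...]]. A call has exactly 10 rows; each row shifts and turns the commanded pose from where the row before left it, along the tool's axes as they then stand; what a row does not reach is not made up. A row lasts 1/10 s, in which the tool goes at most 50 mm and 8.59 degrees, less where a joint would pass 70% of its speed; a pose out of reach is approached as far as the arm can. A call with a gripper value outside its range is refused whole. The fingers move at their own pace and stop on an object; the grip force is fixed at half the most. Time passes only in rows, so rows that do not move let the fingers close, or fill a call up. It gives the time, the measured TCP pose, the force, the opening and the grip force at its end, in the units of the state.
- ctrl.get_obs(): the state, without advancing time (a new reading comes with each control period).
- ctrl.camera(name): name is "scene" or "top" or "wrist"; returns a dict with "frame" (420x560x3 uint8, blue, green, red), "z_map" (420x560 float32, m along the optical axis (not along the pixel's ray), 0 where there is no reading), "fx", "fy", "cx", "cy" (pixels), "xyz" and "rotation" of the camera in the world. Camera axes: x right, y down, z forward; pixel columns grow to the right and rows downward; lengths in m; the calibration is good to about 2 mm. A picture is of the moment at which its call begins.
- ctrl.hand_in(): hands the job in; it is judged then, once.
The state is a dict: "time_s": time; "q": joint angles; "dq": joint speeds; "joint_efforts": joint torques, N m; "eef_pos": TCP position; "eef_rot": TCP orientation; "wrist_force": force on the tool from outside, world axes, zero at the start; "torque": the same for the moment, N m; "opening": opening from 0.0 (shut) to 1.0 (fully open); "grasp_force": force on a finger pad.
Only numpy, scipy, OpenCV 4.12 (cv2) and the standard library are available. Lean on these libraries where they do the work, as an engineer would, in place of code of your own. Each camera call takes 0.05 s, during which the arm holds its last target. There are 200 camera calls.

### The job

The printer's filler ports run the other way round, so move the four ink bottles from the grey rack to the dark wooden rack in reverse order: the bottle that stands leftmost in the grey rack goes into the rightmost compartment of the wooden one, and so on, one bottle to a compartment. Stand each bottle upright on the compartment's floor, let go of it, tip none over on the way, and do not shift the spectacle case or the roll of tape.

Things in the scene. Friction and masses are not known exactly. Their poses are not given: they have to be found in the camera images.
- old_rack: old rack, grey plastic, 244 mm along its y, 64 mm in x (and a 17 mm label ledge, 14 mm high, along the -x side). Four compartments in a row, 56 x 56 mm inside, centres at x = 0, y = +90, +30, -30, -90 mm; walls 4 mm thick, 18 mm high; floor 5 mm. Origin: centre of underside, on the desk; +x away from the robot, +y to its left (turned up to 20 degrees). Fixed. Holds the bottles at the start.
- new_rack: new rack, dark wood, cork-lined, 244 mm along its y, 64 mm in x. Four compartments in a row, 56 x 56 mm inside, centres at x = 0, y = +90, +30, -30, -90 mm; walls 4 mm thick, 18 mm high; floor 5 mm. Origin: centre of underside, on the desk; +x away from the robot, +y to its left (turned up to 20 degrees). Fixed. Empty at the start, left or right of the old one.
- ink_black: ink bottle, white with black cap and black label band: round, body 34 mm in diameter up to 60 mm height, then a shoulder and a 23 mm wide cap; 92 mm high, about 0.1 kg. Origin: centre of its underside; z is its axis, up. Starts upright in a compartment of the old rack, about 60 mm from the next bottle.
- ink_cyan: ink bottle, white with cyan cap and cyan label band: round, body 34 mm in diameter up to 60 mm height, then a shoulder and a 23 mm wide cap; 92 mm high, about 0.1 kg. Origin: centre of its underside; z is its axis, up. Starts upright in a compartment of the old rack, about 60 mm from the next bottle.
- ink_magenta: ink bottle, white with magenta cap and magenta label band: round, body 34 mm in diameter up to 60 mm height, then a shoulder and a 23 mm wide cap; 92 mm high, about 0.1 kg. Origin: centre of its underside; z is its axis, up. Starts upright in a compartment of the old rack, about 60 mm from the next bottle.
- ink_yellow: ink bottle, white with yellow cap and yellow label band: round, body 34 mm in diameter up to 60 mm height, then a shoulder and a 23 mm wide cap; 92 mm high, about 0.1 kg. Origin: centre of its underside; z is its axis, up. Starts upright in a compartment of the old rack, about 60 mm from the next bottle.
- tab_black: black label tab, 34 x 14 x 3 mm, fixed on top of the old rack's front ledge, straight in front (-x of the rack, 40 mm from the compartment's centre) of the compartment in which the black bottle stands at the start; it stays there and so shows the old order. Origin: centre of its underside; axes as the rack's.
- tab_cyan: cyan label tab, 34 x 14 x 3 mm, fixed on top of the old rack's front ledge, straight in front (-x of the rack, 40 mm from the compartment's centre) of the compartment in which the cyan bottle stands at the start; it stays there and so shows the old order. Origin: centre of its underside; axes as the rack's.
- tab_magenta: magenta label tab, 34 x 14 x 3 mm, fixed on top of the old rack's front ledge, straight in front (-x of the rack, 40 mm from the compartment's centre) of the compartment in which the magenta bottle stands at the start; it stays there and so shows the old order. Origin: centre of its underside; axes as the rack's.
- tab_yellow: yellow label tab, 34 x 14 x 3 mm, fixed on top of the old rack's front ledge, straight in front (-x of the rack, 40 mm from the compartment's centre) of the compartment in which the yellow bottle stands at the start; it stays there and so shows the old order. Origin: centre of its underside; axes as the rack's.
- spectacle_case: bystander: brown hard spectacle case, 62 x 159 x 42 mm, loose on the desk behind the racks. Origin: centre of its underside.
- masking_tape: bystander: roll of beige masking tape lying flat, 98 mm in diameter, 25 mm high, loose on the desk behind the racks. Origin: centre of its underside.
Mind the look-alikes: they are no part of the job. Leave any green look-alike of the ink_black alone.

How it is judged:
By the outcome, as a careful person would: the job done as asked, in the order asked, and still so for the second after the job is handed in, with the robot touching nothing.
It also fails if it takes over 106 s, if anything falls off the work surface, if the arm or the gripper's body presses on something with over 40 N, if the wrist force passes 120 N, or if a joint passes its speed limit or range.

## Working session

There is one attempt and no reset: what is moved stays moved. The work goes in short steps, Python scripts to look and compute and a tool call to move; the robot and the scene stay as the last step left them, time stands still between calls to the robot, and variables do not carry over. Pictures are saved under pics/ and viewed, at most 14 in all, crops included, and the job is handed in when it is done.

Besides the shell and the picture viewer there is one more tool, called after "Emit:" as name(argument=value, ...) on one line, values as JSON. jog_arm: Moves the arm, as the interface text tells. Its arguments: {"type":"object","properties":{"series":{"type":"array"}},"required":["series"]}

```bash
ls; mkdir -p pics
python3 - <<'E'
from bench import ctrl
import cv2,numpy as np,pickle
o=ctrl.get_obs();print(o)
for n in("scene","top"):
    c=ctrl.camera(n);cv2.imwrite(f"pics/{n}0.png",c["frame"]);pickle.dump(c,open(f"{n}0.pkl","wb"))
    print(n,c["fx"],c["cx"],c["cy"],c["xyz"],c["rotation"])
E
```

```text
pics
{'time_s': 0.0, 'q': array([ 1.05769098e+00,  1.81549127e-01,  1.60800399e+00, -3.12373526e-06,
        1.35378839e+00, -2.06321525e-01]), 'dq': array([ 2.99359028e-04,  8.10815313e-04, -3.41017188e-04,  1.81957540e-03,
       -3.61525616e-06, -9.33646198e-04]), 'joint_efforts': array([ 9.75542862e-04, -4.44858885e+01, -3.51342416e+01, -6.05527498e-05,
        8.91164644e-03, -1.69220652e-05]), 'eef_pos': array([0.17336798, 0.54766676, 0.23038154]), 'eef_rot': array([-3.06376039e-04,  1.52790697e-01,  9.88258184e-01, -8.18997972e-04]), 'wrist_force': array([-1.00743582,  0.84284409,  0.01437335]), 'torque': array([ 0.02193486,  0.01239227, -0.01845114]), 'grasp_force': 0.0, 'opening': 1.0014506547407642}
scene 394.5222258969778 271.0635703571554 210.06612851962316 [-0.02941444 -0.44747043  0.64749445] [-0.38430151  0.78459242 -0.4410831   0.2053601 ]
top 538.3985382254828 278.04036352114315 213.1654900969867 [ 0.44620707 -0.04215759  1.29382832] [ 0.03945633 -0.70155702  0.71063799 -0.03542033]
```

View pics/scene0.png

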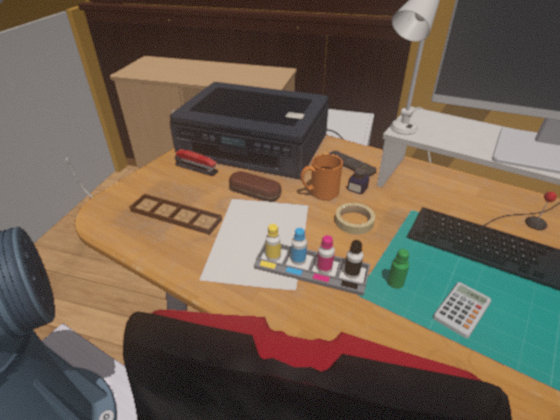

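View pics/top0.png

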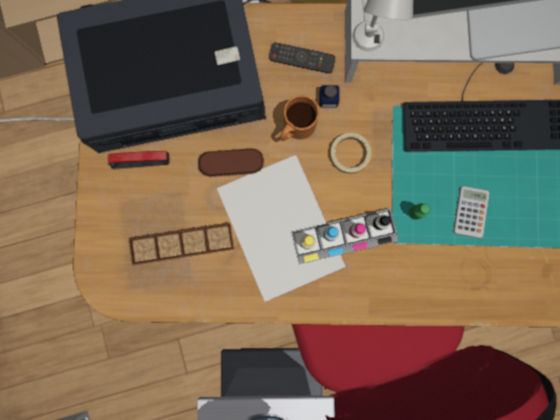

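The top view shows the grey rack at about (345,235), with yellow (308,240), cyan (332,233), magenta (358,228) and black (382,221) from left to right. The empty wooden rack is at (181,244), the case at (231,161) and the tape at (350,152).

Possible mix-ups for black: the green bottle at (420,211) and the dark ink pot at (330,96). Neither stands in the rack, and the black bottle in the rack has its tab in front at (386,241).

```bash
cat > h.py <<'E'
import cv2,numpy as np,pickle
from scipy.spatial.transform import Rotation as R
def rot(c): 
    r=np.asarray(c["rotation"]); return R.from_quat(r,scalar_first=True) if r.size==4 else R.from_matrix(r)
def ray(c,u,v):
    d=rot(c).apply([(u-c["cx"])/c["fx"],(v-c["cy"])/c["fy"],1.]);return np.array(c["xyz"]),d
def plane(c,u,v,z):
    p,d=ray(c,u,v);return p+d*(z-p[2])/d[2]
def tri(a,b):
    A=np.zeros((3,3));y=np.zeros(3)
    for p,d in(a,b):
        d=d/np.linalg.norm(d);M=np.eye(3)-np.outer(d,d);A+=M;y+=M@p
    x=np.linalg.solve(A,y);d=a[1]/np.linalg.norm(a[1]);e=b[1]/np.linalg.norm(b[1])
    return x,abs(np.dot(a[0]-b[0],np.cross(d,e)))/np.linalg.norm(np.cross(d,e))
def proj(c,P):
    q=rot(c).inv().apply(np.asarray(P)-c["xyz"]);return q[...,:2]/q[...,2:]*[c["fx"],c["fy"]]+[c["cx"],c["cy"]]
COL={"yellow":((20,120,110),(35,255,255)),"cyan":((92,120,90),(110,255,255)),"magenta":((150,110,70),(176,255,255)),"black":((0,0,0),(180,255,45))}
def blobs(img,col,roi,amin=12):
    x0,y0,x1,y1=roi;h=cv2.cvtColor(img[y0:y1,x0:x1],cv2.COLOR_BGR2HSV)
    n,_,s,ce=cv2.connectedComponentsWithStats(cv2.inRange(h,*COL[col]))
    return [(tuple(np.round(ce[i]+[x0,y0],1)),s[i,:].tolist()) for i in range(1,n) if s[i,4]>=amin]
E
python3 - <<'E'
from h import *
for n,roi in(("scene",(250,220,375,295)),("top",(285,200,402,270))):
    c=pickle.load(open(n+"0.pkl","rb"))
    for k in COL: print(n,k,blobs(c["frame"],k,roi))
for n,(x0,y0,x1,y1),(a0,b0,a1,b1) in(("scene",(120,185,235,240),(245,215,380,300)),("top",(120,215,242,273),(285,200,405,270))):
    f=pickle.load(open(n+"0.pkl","rb"))["frame"]
    a=cv2.resize(f[y0:y1,x0:x1],(700,290),interpolation=cv2.INTER_CUBIC);b=cv2.resize(f[b0:b1,a0:a1],(700,300),interpolation=cv2.INTER_CUBIC)
    cv2.imwrite(f"pics/{n}_crop.png",np.vstack([a,b]))
f=pickle.load(open("top0.pkl","rb"))["frame"]
h=cv2.cvtColor(f,cv2.COLOR_BGR2HSV)[:, :, 2]
print(h[244,120:242])
E
```

```text
scene yellow [((np.float64(272.6), np.float64(230.1)), [19, 4, 9, 13, 91]), ((np.float64(273.1), np.float64(250.8)), [16, 24, 15, 14, 156]), ((np.float64(267.6), np.float64(264.2)), [10, 41, 16, 8, 72])]
scene cyan [((np.float64(299.4), np.float64(233.9)), [45, 9, 9, 11, 76]), ((np.float64(299.8), np.float64(255.1)), [45, 30, 11, 11, 92]), ((np.float64(293.8), np.float64(270.6)), [37, 47, 15, 8, 65])]
scene magenta [((np.float64(326.8), np.float64(241.9)), [71, 15, 12, 14, 119]), ((np.float64(324.7), np.float64(262.9)), [68, 35, 16, 16, 176]), ((np.float64(320.9), np.float64(277.3)), [63, 54, 17, 8, 86])]
scene black []
top yellow [((np.float64(308.1), np.float64(240.4)), [19, 36, 10, 10, 78]), ((np.float64(310.4), np.float64(257.1)), [19, 54, 14, 7, 64])]
top cyan [((np.float64(332.3), np.float64(231.7)), [43, 27, 10, 10, 79]), ((np.float64(335.1), np.float64(251.2)), [43, 48, 15, 8, 73])]
top magenta [((np.float64(359.6), np.float64(228.3)), [70, 24, 11, 10, 88]), ((np.float64(359.8), np.float64(245.6)), [68, 42, 14, 8, 86])]
top black [((np.float64(384.2), np.float64(219.9)), [95, 16, 11, 9, 59]), ((np.float64(374.8), np.float64(224.2)), [88, 19, 6, 10, 19])]
[177 176 175 173 171 170 167 163 149 118  81  66  98 140 158 158 158 159
 155 151 147 144 145 151 158 163 166 163 158 157 160 159 156 152 132  97
  74  91 141 164 163 158 158 165 169 170 165 157 153 154 157 159 157 156
 157 153 146 148 152 135 100  77  74 105 139 155 153 145 142 145 148 148
 147 143 136 141 154 158 155 156 162 166 168 159 134  99  86  85 102 143
 169 171 167 167 168 165 157 153 156 162 167 166 161 160 162 162 161 160
 162 159 134  91  92 136 166 169 167 164 161 164 179 193]
```

View pics/top_crop.png

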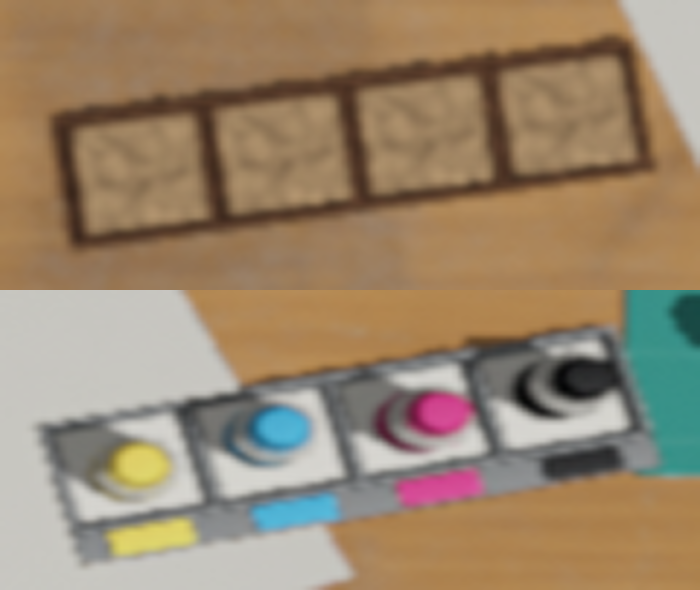

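View pics/scene_crop.png

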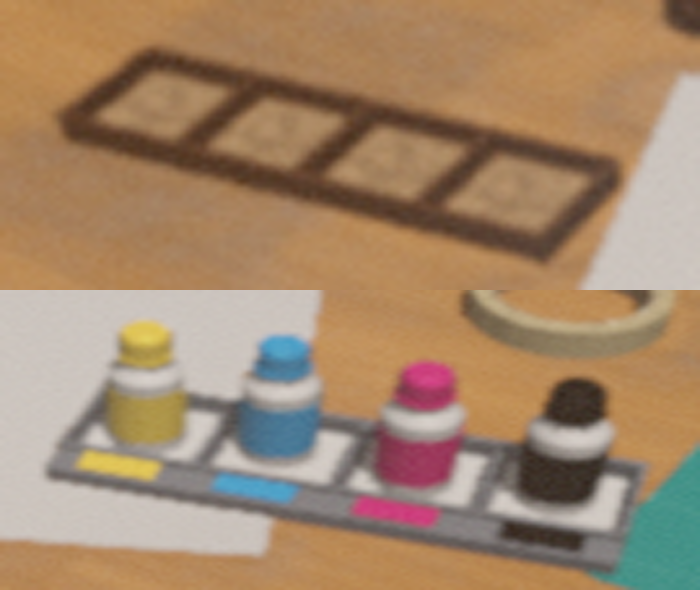

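The top crop shows the four empty cork compartments of the wooden rack. The bottles sit off-centre in theirs. The black-capped bottle at top (384,219) stands behind the black tab, so it is the right one and not the green one.

Run:
```python
from h import *
S=pickle.load(open("scene0.pkl","rb"));T=pickle.load(open("top0.pkl","rb"))
COL["black"]=((0,0,0),(180,255,75))
print([(tuple(map(float,a)),s) for a,s in blobs(S["frame"],"black",(335,235,370,292))]);print([(tuple(map(float,a)),s) for a,s in blobs(T["frame"],"black",(370,205,395,250))])
cap={"yellow":((272.6,230.1),(308.1,240.4)),"cyan":((299.4,233.9),(332.3,231.7)),"magenta":((326.8,241.9),(359.6,228.3))}
tab={"yellow":((267.6,264.2),(310.4,257.1)),"cyan":((293.8,270.6),(335.1,251.2)),"magenta":((320.9,277.3),(359.8,245.6))}
for nm,D in(("cap",cap),("tab",tab)):
    for k,(s,t) in D.items():
        x,e=tri(ray(S,*s),ray(T,*t)); print(nm,k,x.round(4),"gap",e.round(4),"plane",plane(T,*t,.097 if nm=="cap" else .017).round(4))
def cells(c,roi):
    x0,y0,x1,y1=roi;v=cv2.cvtColor(cv2.resize(c["frame"][y0:y1,x0:x1],None,fx=4,fy=4,interpolation=cv2.INTER_CUBIC),cv2.COLOR_BGR2HSV)[:,:,2]
    n,_,s,ce=cv2.connectedComponentsWithStats((v>118).astype('uint8'),connectivity=4)
    return [((ce[i]+.5)/4-.5+[x0,y0],s[i].tolist()) for i in range(1,n) if 500<s[i,4]<10000]
for n,c,r in(("S",S,(120,185,235,240)),("T",T,(120,215,242,273))):
    for ce,s in cells(c,r): print(n,ce.round(1),s,plane(c,*ce,.0115).round(4))
```

```text
[((355.8, 246.7), [16, 6, 10, 12, 100]), ((351.8, 267.6), [10, 24, 17, 16, 171]), ((349.2, 284.2), [7, 46, 15, 7, 64])]
[((372.5, 212.9), [0, 7, 6, 3, 13]), ((384.8, 220.1), [9, 11, 13, 10, 98]), ((374.9, 223.2), [3, 12, 7, 12, 35]), ((384.0, 239.9), [8, 32, 13, 7, 63])]
cap yellow [ 0.5129 -0.1034  0.0842] gap 0.0015 plane [ 0.5118 -0.1022  0.097 ]
cap cyan [ 0.532  -0.1585  0.0837] gap 0.0021 plane [ 0.5304 -0.1564  0.097 ]
cap magenta [ 0.5386 -0.2199  0.0843] gap 0.0017 plane [ 0.5372 -0.2173  0.097 ]
tab yellow [ 0.477  -0.1115  0.0151] gap 0.0013 plane [ 0.4766 -0.1109  0.017 ]
tab cyan [ 0.4902 -0.1702  0.015 ] gap 0.0012 plane [ 0.4898 -0.1695  0.017 ]
tab magenta [ 0.5026 -0.229   0.0153] gap 0.0011 plane [ 0.5023 -0.2283  0.017 ]
S [146.4 204.6] [63, 54, 90, 54, 2954] [0.4995 0.284  0.0115]
S [165.  209.9] [136, 74, 91, 56, 3196] [0.508  0.2248 0.0115]
S [184.6 215.5] [213, 95, 94, 59, 3443] [0.5166 0.1646 0.0115]
S [204.7 221.3] [291, 116, 99, 63, 3797] [0.5248 0.1052 0.0115]
T [218.4 237.7] [349, 45, 96, 94, 7289] [0.5258 0.1072 0.0115]
T [193.6 241.4] [250, 60, 94, 95, 7291] [0.5175 0.1664 0.0115]
T [168.9 245.3] [150, 76, 96, 95, 7311] [0.509  0.2255 0.0115]
T [144.1 249.2] [52, 91, 94, 96, 7299] [0.5005 0.2845 0.0115]
```

Emit:
jog_arm(series=[[[0,0,0,0,0,0.105,85],[0,0,0,0,0,0.105,85],[0,0,0,0,0,0.105,85],[0,0,0,0,0,0.105,85],[0,0,0,0,0,0.105,85],[0,0,0,0,0,0.105,85],[0,0,0,0,0,0.105,85],[0,0,0,0,0,0.105,85],[0,0,0,0,0,0.105,85],[0,0,0,0,0,0.105,60]]])

```text
time_s: 1.1
eef_pos: [0.1735, 0.5479, 0.2307]
eef_rot: [0.0, 0.629, 0.777, -0.001]
wrist_force: [0.4, -0.1, -0.6]
opening: 0.853
grasp_force: 0.0
```

```bash
cat > plan.py <<'E'
import sys;from h import *;from bench import ctrl
# usage: plan.py x y z phi ; turn first, then shifts in tool mm (after the turn)
o=ctrl.get_obs();r=R.from_quat(o["eef_rot"],scalar_first=True);p=o["eef_pos"]
x,y,z,phi=map(float,sys.argv[1:5])
g=R.from_matrix(np.array([[-np.sin(phi),np.cos(phi),0],[np.cos(phi),np.sin(phi),0],[0,0,-1]]))
print("t",round(o["time_s"],2),"pos",p.round(4),"open",round(o["opening"]*85.4,1),"F",np.round(o["wrist_force"],1),"grip",round(o["grasp_force"],1))
print("turn",(r.inv()*g).as_rotvec().round(3),"shift mm",(g.inv().apply(np.array([x,y,z])-p)*1000).round(1))
E
python3 plan.py 0.5125 -0.103 0.2 0.2153
```

```text
t 1.1 pos [0.1735 0.5479 0.2307] open 72.8 F [ 0.4 -0.1 -0.6] grip 0.0
turn [-0.001  0.001 -0.006] shift mm [-708.3  192.2   30.7]
```

Emit:
jog_arm(series=[[[-20,5.5,0,0,0,0,60],[-35,9.5,0,0,0,0,60],[-37,10,0,0,0,0,60],[-37,10,0,0,0,0,60],[-37,10,0,0,0,0,60],[-37,10,0,0,0,0,60],[-37,10,0,0,0,0,60],[-37,10,0,0,0,0,60],[-37,10,0,0,0,0,60],[-37,10,0,0,0,0,60]]])

```text
time_s: 2.1
eef_pos: [0.3412, 0.2239, 0.2311]
eef_rot: [-0.0, 0.627, 0.779, -0.0]
wrist_force: [-0.3, -0.2, 0.4]
opening: 0.7
grasp_force: 0.0
```

Emit:
jog_arm(series=[[[-37,10,0,0,0,0,60],[-37,10,0,0,0,0,60],[-37,10,0,0,0,0,60],[-37,10,0,0,0,0,60],[-37,10,0,0,0,0,60],[-37,10,0,0,0,0,60],[-37,10,0,0,0,0,60],[-37,10,0,0,0,0,60],[-37,10,0,0,0,0,60],[-24,6,0,0,0,0,60]]])

```text
time_s: 3.1
eef_pos: [0.5112, -0.1055, 0.2308]
eef_rot: [-0.0, 0.628, 0.778, -0.0]
wrist_force: [1.3, 0.3, 0.2]
opening: 0.703
grasp_force: 0.0
```

```bash
python3 plan.py 0.5125 -0.103 0.031 0.2153
python3 - <<'E'
from bench import ctrl
from h import *
c=ctrl.camera("wrist");pickle.dump(c,open("w0.pkl","wb"));cv2.imwrite("pics/w0.png",c["frame"]);print(c["xyz"],c["rotation"],c["fx"])
E
```

```text
t 3.1 pos [ 0.5112 -0.1055  0.2308] open 60.0 F [1.3 0.3 0.2] grip 0.0
turn [-0.     0.    -0.003] shift mm [  2.2   1.8 199.8]
[ 0.49672043 -0.035849    0.37361636] [0.14273439 0.98406197 0.104973   0.01515276] 376.0363211511005
```

View pics/w0.png

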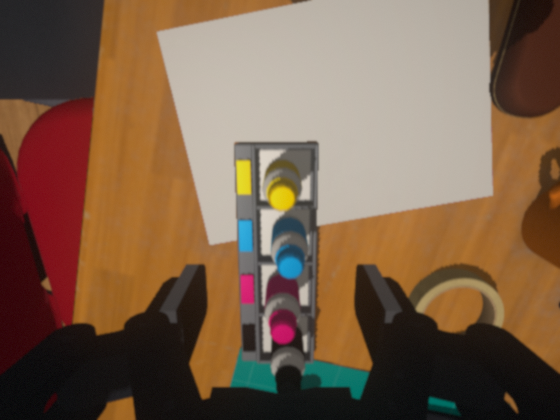

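The wrist view shows yellow (283,195), cyan (290,260), magenta (284,325) and black (288,375) between the fingers, which sit to the left and right. So the fingers will close across the rack, clear of the neighbouring bottles.

Run:
```python
from h import *
c=pickle.load(open("w0.pkl","rb"));T=pickle.load(open("top0.pkl","rb"));S=pickle.load(open("scene0.pkl","rb"))
for k,t,s in(("yellow",(308.1,240.4),(272.6,230.1)),("cyan",(332.3,231.7),(299.4,233.9)),("magenta",(359.6,228.3),(326.8,241.9)),("black",(384.8,220.1),(355.8,246.7))):
    b=max([b for b in blobs(c["frame"],k,(260,180,312,400),30)],key=lambda b:b[1][4])
    w=b[0];print(k,np.round(w,1).tolist(),b[1],"wrist z.094",plane(c,*w,.094).round(4),"tri w-top",tri(ray(c,*w),ray(T,*t))[0].round(4),"top",plane(T,*t,.092).round(4),"tri s-top",tri(ray(S,*s),ray(T,*t))[0].round(4))
```

```text
yellow [280.6, 195.6] [7, 0, 31, 31, 709] wrist z.094 [ 0.5118 -0.1054  0.094 ] tri w-top [ 0.5111 -0.1015  0.1093] top [ 0.512  -0.1024  0.092 ] tri s-top [ 0.5129 -0.1034  0.0842]
cyan [288.4, 263.5] [15, 65, 29, 34, 630] wrist z.094 [ 0.53   -0.1594  0.094 ] tri w-top [ 0.5296 -0.156   0.1016] top [ 0.5308 -0.1568  0.092 ] tri s-top [ 0.532  -0.1585  0.0837]
magenta [282.5, 326.4] [9, 129, 28, 36, 805] wrist z.094 [ 0.5377 -0.2176  0.094 ] tri w-top [ 0.5376 -0.2177  0.0937] top [ 0.5376 -0.218   0.092 ] tri s-top [ 0.5386 -0.2199  0.0843]
black [288.0, 386.0] [0, 186, 52, 34, 1043] wrist z.094 [ 0.5557 -0.2767  0.094 ] tri w-top [ 0.5549 -0.2739  0.0973] top [ 0.5553 -0.2749  0.092 ] tri s-top [ 0.5563 -0.2771  0.084 ]
```

Emit:
jog_arm(series=[[[2,1,20,0,0,0,60],[0,0,30,0,0,0,60],[0,0,30,0,0,0,60],[0,0,30,0,0,0,60],[0,0,30,0,0,0,60],[0,0,25,0,0,0,60],[0,0,20,0,0,0,60],[0,0,12,0,0,0,60],[0,0,3,0,0,0,60],[0,0,0,0,0,0,60]]])

```text
time_s: 4.15
eef_pos: [0.5112, -0.1009, 0.0313]
eef_rot: [-0.0, 0.628, 0.779, -0.0]
wrist_force: [-0.3, 0.0, 0.6]
opening: 0.705
grasp_force: 0.0
```

Emit:
jog_arm(series=[[[0,0,0,0,0,0,20],[0,0,0,0,0,0,20],[0,0,0,0,0,0,20],[0,0,0,0,0,0,20],[0,0,0,0,0,0,20],[0,0,0,0,0,0,20],[0,0,0,0,0,0,20],[0,0,0,0,0,0,20],[0,0,-2,0,0,0,20],[0,0,-5,0,0,0,20]]])

```text
time_s: 5.15
eef_pos: [0.5108, -0.1008, 0.0383]
eef_rot: [-0.0, 0.628, 0.779, -0.0]
wrist_force: [-0.3, -0.4, -1.3]
opening: 0.378
grasp_force: 59.5
```

```bash
python3 plan.py 0.5253 0.1062 0.15 0.1418
```

```text
t 5.15 pos [ 0.5108 -0.1008  0.0383] open 32.3 F [-0.3 -0.4 -1.3] grip 59.5
turn [-0.001 -0.     0.072] shift mm [ 202.9   43.6 -111.7]
```

Emit:
jog_arm(series=[[[0,0,-15,0,0,0,20],[0,0,-30,0,0,0,20],[0,0,-30,0,0,0.072,20],[0,0,-25,0,0,0,20],[20,4,-10,0,0,0,20],[35,8,0,0,0,0,20],[40,9,0,0,0,0,20],[40,9,0,0,0,0,20],[40,9,0,0,0,0,20],[27,5,0,0,0,0,20]]])

```text
time_s: 6.15
eef_pos: [0.5258, 0.1077, 0.1486]
eef_rot: [-0.0, 0.655, 0.756, 0.0]
wrist_force: [-0.2, -0.8, -0.4]
opening: 0.381
grasp_force: 59.6
```

```bash
python3 plan.py 0.5253 0.1075 0.032 0.1418
python3 - <<'E'
from bench import ctrl
from h import *
c=ctrl.camera("wrist");cv2.imwrite("pics/w1.png",c["frame"])
E
```

```text
t 6.15 pos [0.5258 0.1077 0.1486] open 32.5 F [-0.2 -0.8 -0.4] grip 59.6
turn [ 0.    -0.001  0.001] shift mm [ -0.2  -0.6 116.6]
```

View pics/w1.png

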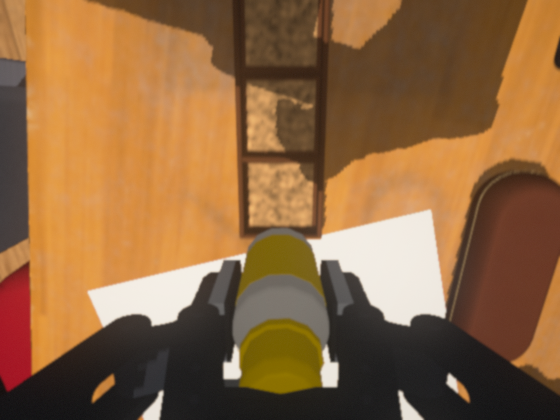

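The wrist view shows the bottle held upright. The last wooden compartment visible spans about (283,158) to (283,232). I'll check where those walls lie.

Run:
```python
from bench import ctrl
from h import *
c=ctrl.camera("wrist")
for v in (72,157,234): print(v,plane(c,283,v,.018).round(4))
for u in (240,323): print(u,plane(c,u,200,.018).round(4))
print(proj(c,[.5253,.1062,.005]),proj(c,[.5253,.1062,.13]))
```

```text
72 [0.5152 0.1992 0.018 ]
157 [0.5237 0.1417 0.018 ]
234 [0.5324 0.0828 0.018 ]
240 [0.4964 0.105  0.018 ]
323 [0.5582 0.114  0.018 ]
[278.31714313 199.43805328] [277.13922286 267.19417001]
```

Emit:
jog_arm(series=[[[2,0,20,0,0,0,20],[0,0,25,0,0,0,20],[0,0,25,0,0,0,20],[0,0,20,0,0,0,20],[0,0,13,0,0,0,20],[0,0,7,0,0,0,20],[0,0,4,0,0,0,20],[0,0,2,0,0,0,20],[0,0,0,0,0,0,20],[0,0,0,0,0,0,20]]])

```text
time_s: 7.25
eef_pos: [0.5265, 0.1072, 0.033]
eef_rot: [0.001, 0.655, 0.756, 0.0]
wrist_force: [0.1, 0.1, -0.5]
opening: 0.383
grasp_force: 59.8
```

Emit:
jog_arm(series=[[[0,0,0.5,0,0,0,60],[0,0,0,0,0,0,60],[0,0,0,0,0,0,60],[0,0,0,0,0,0,60],[0,0,0,0,0,0,60],[0,0,0,0,0,0,60],[0,0,-10,0,0,0,60],[0,0,-30,0,0,0,60],[0,0,-40,0,0,0,60],[0,0,-40,0,0,0,60]]])

```text
time_s: 8.25
eef_pos: [0.5254, 0.1072, 0.1534]
eef_rot: [-0.0, 0.655, 0.755, -0.0]
wrist_force: [0.6, 0.1, 0.6]
opening: 0.703
grasp_force: 0.0
```

```bash
python3 plan.py 0.5305 -0.158 0.15 0.2153
python3 - <<'E'
from bench import ctrl
from h import *
c=ctrl.camera("top");s=ctrl.camera("scene")
cv2.imwrite("pics/p1.png",np.hstack([cv2.resize(c["frame"][190:290,110:410],(480,320)),cv2.resize(s["frame"][150:310,110:270],(320,320))]))
E
```

```text
t 8.25 pos [0.5254 0.1072 0.1534] open 60.0 F [0.6 0.1 0.6] grip 0.0
turn [-0.001 -0.    -0.073] shift mm [-260.2  -51.7    3.4]
```

View pics/p1.png

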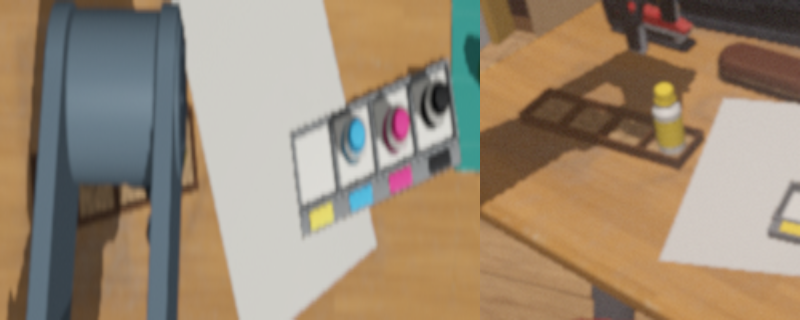

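In the scene half, at about (667,120), yellow stands upright in the rightmost wooden compartment. Next is cyan.

Emit:
jog_arm(series=[[[0,0,0,0,0,-0.073,60],[-20,-4,0,0,0,0,60],[-35,-7,0,0,0,0,60],[-40,-8,0,0,0,0,60],[-40,-8,0,0,0,0,60],[-40,-8,0,0,0,0,60],[-40,-8,0,0,0,0,60],[-30,-6,0,0,0,0,60],[-15,-3,0,0,0,0,60],[0,0,0,0,0,0,60]]])

```text
time_s: 9.35
eef_pos: [0.5305, -0.1595, 0.1518]
eef_rot: [0.0, 0.628, 0.778, -0.0]
wrist_force: [-0.2, 0.3, -0.5]
opening: 0.702
grasp_force: 0.0
```

```bash
python3 plan.py 0.5305 -0.158 0.031 0.2153
```

```text
t 9.35 pos [ 0.5305 -0.1595  0.1518] open 60.0 F [-0.2  0.3 -0.5] grip 0.0
turn [ 0.     0.    -0.003] shift mm [  1.5   0.4 120.8]
```

Emit:
jog_arm(series=[[[1,0,20,0,0,0,60],[0,0,30,0,0,0,60],[0,0,30,0,0,0,60],[0,0,25,0,0,0,60],[0,0,12,0,0,0,60],[0,0,4,0,0,0,60],[0,0,0,0,0,0,60],[0,0,0,0,0,0,20],[0,0,0,0,0,0,20],[0,0,0,0,0,0,20]]])

```text
time_s: 10.35
eef_pos: [0.5313, -0.1574, 0.0324]
eef_rot: [0.001, 0.627, 0.779, 0.0]
wrist_force: [-1.4, 1.9, 7.2]
opening: 0.379
grasp_force: 59.3
```

Emit:
jog_arm(series=[[[0,0,0,0,0,0,20],[0,0,0,0,0,0,20],[0,0,0,0,0,0,20],[0,0,-5,0,0,0,20],[0,0,-15,0,0,0,20],[0,0,-30,0,0,0,20],[0,0,-30,0,0,0,20],[0,0,-30,0,0,0,20],[0,0,-25,0,0,-0.073,20],[0,0,-5,0,0,0,20]]])

```text
time_s: 11.35
eef_pos: [0.5324, -0.158, 0.1754]
eef_rot: [0.004, 0.598, 0.801, 0.001]
wrist_force: [0.1, -0.6, -1.1]
opening: 0.382
grasp_force: 59.7
```

```bash
python3 plan.py 0.517 0.167 0.16 0.1418
```

```text
t 11.35 pos [ 0.5324 -0.158   0.1754] open 32.6 F [ 0.1 -0.6 -1.1] grip 59.7
turn [0.006 0.005 0.147] shift mm [323.9  30.7  15.4]
```

Emit:
jog_arm(series=[[[0,0,0,0,0,0.1,20],[0,0,0,0.004,0.004,0.047,20],[20,2,0,0,0,0,20],[40,4,0,0,0,0,20],[46,4,0,0,0,0,20],[46,4,0,0,0,0,20],[46,5,0,0,0,0,20],[46,4,0,0,0,0,20],[46,4,0,0,0,0,20],[30,3,0,0,0,0,20]]])

```text
time_s: 12.35
eef_pos: [0.5137, 0.1669, 0.1712]
eef_rot: [-0.003, 0.656, 0.755, -0.001]
wrist_force: [1.5, -0.1, -1.2]
opening: 0.382
grasp_force: 59.6
```

```bash
python3 - <<'E'
from bench import ctrl
ctrl.camera("wrist")
E
python3 plan.py 0.517 0.167 0.033 0.1418
```

```text
t 12.4 pos [0.5134 0.1701 0.1713] open 32.6 F [-2.4  2.  -0.5] grip 59.7
turn [-0.005 -0.007  0.001] shift mm [ -3.6   3.2 138.3]
```

Emit:
jog_arm(series=[[[-2,3,20,-0.004,-0.005,0,20],[0,0,30,0,0,0,20],[0,0,30,0,0,0,20],[0,0,25,0,0,0,20],[0,0,15,0,0,0,20],[0,0,9,0,0,0,20],[0,0,5,0,0,0,20],[0,0,2,0,0,0,20],[0,0,0,0,0,0,20],[0,0,0,0,0,0,20]]])

```text
time_s: 13.4
eef_pos: [0.519, 0.1626, 0.0369]
eef_rot: [0.001, 0.656, 0.755, 0.0]
wrist_force: [0.3, 0.5, -1.4]
opening: 0.38
grasp_force: 59.7
```

```bash
python3 plan.py 0.517 0.167 0.033 0.1418
```

```text
t 13.4 pos [0.519  0.1626 0.0369] open 32.4 F [ 0.3  0.5 -1.4] grip 59.7
turn [ 0.002  0.001 -0.001] shift mm [ 4.7 -1.4  3.9]
```

Emit:
jog_arm(series=[[[4,-1,0,0,0,0,20],[0,0,2,0,0,0,20],[0,0,1.5,0,0,0,20],[0,0,0,0,0,0,60],[0,0,0,0,0,0,60],[0,0,0,0,0,0,60],[0,0,0,0,0,0,60],[0,0,0,0,0,0,60],[0,0,-10,0,0,0,60],[0,0,-30,0,0,0,60]]])

```text
time_s: 14.4
eef_pos: [0.5142, 0.1661, 0.0707]
eef_rot: [-0.002, 0.656, 0.755, -0.003]
wrist_force: [0.3, 0.2, 1.1]
opening: 0.704
grasp_force: 0.0
```

Emit:
jog_arm(series=[[[0,0,-40,0,0,0,60],[0,0,-40,0,0,0,60],[0,0,0,0,0,-0.073,60],[-20,-2,0,0,0,0,60],[-40,-5,0,0,0,0,60],[-45,-6,0,0,0,0,60],[-45,-6,0,0,0,0,60],[-45,-6,0,0,0,0,60],[-45,-6,0,0,0,0,60],[-45,-6,0,0,0,0,60]]])

```text
time_s: 15.4
eef_pos: [0.5411, -0.1218, 0.1538]
eef_rot: [0.001, 0.628, 0.779, -0.0]
wrist_force: [0.7, 0.1, 0.8]
opening: 0.705
grasp_force: 0.0
```

```bash
python3 - <<'E'
from bench import ctrl
ctrl.camera("wrist")
E
python3 plan.py 0.538 -0.219 0.15 0.2153
```

```text
t 15.45 pos [ 0.542  -0.1287  0.1542] open 60.2 F [ 1.1 -5.2  1.1] grip 0.0
turn [ 0.001  0.007 -0.005] shift mm [-87.3 -23.2   4.2]
```

Emit:
jog_arm(series=[[[-20,-5,0,0,0,0,60],[-25,-7,0,0,0,0,60],[-25,-7,0,0,0,0,60],[-12,-3,0,0,0,0,60],[-5,-1,0,0,0,0,60],[0,0,0,0,0,0,60],[0,0,0,0,0,0,60],[0,0,0,0,0,0,60],[0,0,0,0,0,0,60],[0,0,0,0,0,0,60]]])

```text
time_s: 16.45
eef_pos: [0.5371, -0.2092, 0.1528]
eef_rot: [0.0, 0.627, 0.779, -0.0]
wrist_force: [1.2, 0.8, -0.1]
opening: 0.702
grasp_force: 0.0
```

```bash
python3 plan.py 0.538 -0.219 0.031 0.2153
python3 - <<'E'
from bench import ctrl
from h import *
c=ctrl.camera("wrist");s=ctrl.camera("scene")
b=max(blobs(c["frame"],"magenta",(200,150,360,420),30),key=lambda b:b[1][4]);print(b[1],plane(c,*b[0],.094))
cv2.imwrite("pics/p2.png",np.hstack([cv2.resize(c["frame"],(427,320)),cv2.resize(s["frame"][160:280,110:250],(373,320))]))
E
```

```text
t 16.45 pos [ 0.5371 -0.2092  0.1528] open 59.9 F [ 1.2  0.8 -0.1] grip 0.0
turn [-0.     0.001 -0.001] shift mm [ -9.7  -1.2 121.8]
[57, 71, 41, 48, 1568] [ 0.53757939 -0.21808354  0.094     ]
```

View pics/p2.png

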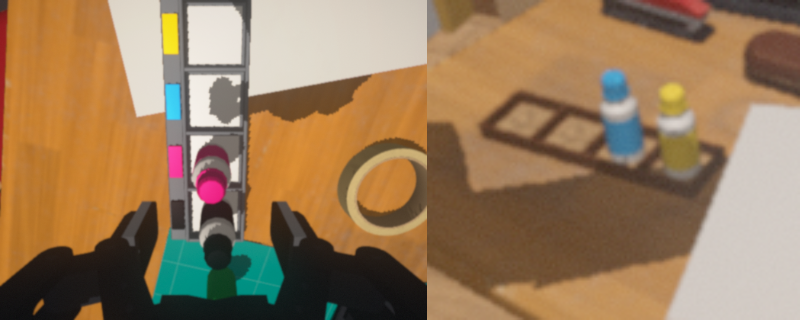

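Cyan (620,120) and yellow (678,130) stand upright in the wooden rack's two right-hand compartments. Magenta is untouched at (212,185) in the wrist half.

Emit:
jog_arm(series=[[[-9.5,-1,10,0,0,0,60],[0,0,28,0,0,0,60],[0,0,30,0,0,0,60],[0,0,27,0,0,0,60],[0,0,16,0,0,0,60],[0,0,8,0,0,0,60],[0,0,2,0,0,0,60],[0,0,0,0,0,0,20],[0,0,0,0,0,0,20],[0,0,0,0,0,0,20]]])

```text
time_s: 17.55
eef_pos: [0.5391, -0.2201, 0.0333]
eef_rot: [0.002, 0.627, 0.779, -0.0]
wrist_force: [-0.7, -0.2, 2.5]
opening: 0.381
grasp_force: 59.6
```

Emit:
jog_arm(series=[[[0,0,0,0,0,0,20],[0,0,0,0,0,0,20],[0,0,0,0,0,0,20],[0,0,-5,0,0,0,20],[0,0,-15,0,0,0,20],[0,0,-30,0,0,0,20],[0,0,-30,0,0,0,20],[0,0,-30,0,0,0,20],[0,0,-25,0,0,0.073,20],[0,0,-5,0,0,0,20]]])

```text
time_s: 18.55
eef_pos: [0.5399, -0.2203, 0.1764]
eef_rot: [0.004, 0.656, 0.755, 0.0]
wrist_force: [0.1, -0.6, -0.7]
opening: 0.378
grasp_force: 59.7
```

```bash
python3 plan.py 0.5085 0.226 0.17 0.1418
```

```text
t 18.55 pos [ 0.5399 -0.2203  0.1764] open 32.3 F [ 0.1 -0.6 -0.7] grip 59.7
turn [ 0.005  0.006 -0.001] shift mm [446.3  32.    6.4]
```

Emit:
jog_arm(series=[[[15,1,0,0,0,0,20],[30,2,0,0,0,0,20],[40,3,0,0,0,0,20],[40,3,0,0,0,0,20],[40,3,0,0,0,0,20],[40,3,0,0,0,0,20],[40,3,0,0,0,0,20],[40,3,0,0,0,0,20],[40,3,0,0,0,0,20],[40,3,0,0,0,0,20]]])

```text
time_s: 19.55
eef_pos: [0.511, 0.1482, 0.1693]
eef_rot: [-0.001, 0.655, 0.756, -0.002]
wrist_force: [-0.6, -0.4, -0.4]
opening: 0.382
grasp_force: 59.6
```

Emit:
jog_arm(series=[[[36,2,0,0,0,0,20],[25,2,0,0,0,0,20],[14,1,0,0,0,0,20],[6,0,0,0,0,0,20],[0,0,0,0,0,0,20],[0,0,0,0,0,0,20],[0,0,0,0,0,0,20],[0,0,0,0,0,0,20],[0,0,0,0,0,0,20],[0,0,0,0,0,0,20]]])

```text
time_s: 20.55
eef_pos: [0.5073, 0.2264, 0.1714]
eef_rot: [0.0, 0.656, 0.755, -0.0]
wrist_force: [-0.4, -0.1, -0.8]
opening: 0.379
grasp_force: 59.6
```

```bash
python3 plan.py 0.5085 0.226 0.034 0.1418
```

```text
t 20.55 pos [0.5073 0.2264 0.1714] open 32.4 F [-0.4 -0.1 -0.8] grip 59.6
turn [ 0.     0.001 -0.001] shift mm [ -0.6   1.1 137.4]
```

Emit:
jog_arm(series=[[[0,1,20,0,0,0,20],[0,0,28,0,0,0,20],[0,0,28,0,0,0,20],[0,0,24,0,0,0,20],[0,0,16,0,0,0,20],[0,0,10,0,0,0,20],[0,0,6,0,0,0,20],[0,0,3,0,0,0,20],[0,0,2,0,0,0,20],[0,0,0,0,0,0,20]]])

```text
time_s: 21.55
eef_pos: [0.5085, 0.2269, 0.0348]
eef_rot: [0.001, 0.656, 0.755, -0.0]
wrist_force: [0.3, 0.1, -0.4]
opening: 0.383
grasp_force: 59.6
```

Emit:
jog_arm(series=[[[0,0,0,0,0,0,20],[0,0,0,0,0,0,60],[0,0,0,0,0,0,60],[0,0,0,0,0,0,60],[0,0,0,0,0,0,60],[0,0,0,0,0,0,60],[0,0,-10,0,0,0,60],[0,0,-30,0,0,0,60],[0,0,-40,0,0,0,60],[0,0,-40,0,0,-0.073,60]]])

```text
time_s: 22.55
eef_pos: [0.5076, 0.2268, 0.1559]
eef_rot: [0.0, 0.627, 0.779, -0.001]
wrist_force: [-0.3, 0.3, 0.5]
opening: 0.7
grasp_force: 0.0
```

```bash
python3 plan.py 0.5555 -0.2755 0.15 0.2153
```

```text
t 22.55 pos [0.5076 0.2268 0.1559] open 59.8 F [-0.3  0.3  0.5] grip 0.0
turn [-0.001  0.001 -0.   ] shift mm [-501.   -60.6    5.9]
```

Emit:
jog_arm(series=[[[-15,-2,0,0,0,0,60],[-30,-4,0,0,0,0,60],[-42,-5,0,0,0,0,60],[-42,-5,0,0,0,0,60],[-42,-5,0,0,0,0,60],[-42,-5,0,0,0,0,60],[-42,-5,0,0,0,0,60],[-42,-5,0,0,0,0,60],[-42,-5,0,0,0,0,60],[-42,-5,0,0,0,0,60]]])

```text
time_s: 23.55
eef_pos: [0.5437, -0.1571, 0.155]
eef_rot: [0.0, 0.628, 0.778, -0.0]
wrist_force: [-0.5, -0.7, 0.4]
opening: 0.705
grasp_force: 0.0
```

Emit:
jog_arm(series=[[[-40,-5,0,0,0,0,60],[-35,-4,0,0,0,0,60],[-25,-3,0,0,0,0,60],[-14,-2,0,0,0,0,60],[-6,0,0,0,0,0,60],[0,0,0,0,0,0,60],[0,0,0,0,0,0,60],[0,0,0,0,0,0,60],[0,0,0,0,0,0,60],[0,0,0,0,0,0,60]]])

```text
time_s: 24.55
eef_pos: [0.556, -0.2747, 0.155]
eef_rot: [0.0, 0.627, 0.779, -0.0]
wrist_force: [0.0, 0.2, 0.2]
opening: 0.704
grasp_force: 0.0
```

```bash
python3 plan.py 0.5555 -0.2755 0.031 0.2153
python3 - <<'E'
from bench import ctrl
from h import *
c=ctrl.camera("wrist");s=ctrl.camera("scene")
cv2.imwrite("pics/p3.png",np.hstack([cv2.resize(c["frame"],(427,320)),cv2.resize(s["frame"][160:280,110:250],(373,320))]))
E
```

```text
t 24.55 pos [ 0.556  -0.2747  0.155 ] open 60.2 F [0.  0.2 0.2] grip 0.0
turn [-0.     0.001 -0.   ] shift mm [ -0.7  -0.7 124. ]
```

View pics/p3.png

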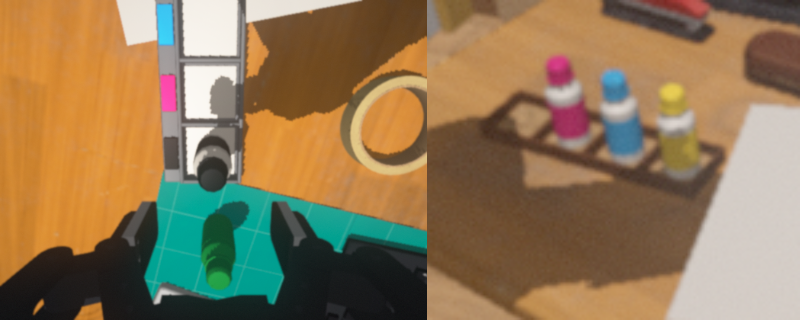

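Magenta, cyan and yellow stand upright in order. The black bottle at (212,165) is the next target, and the green look-alike at (218,250) is clear of the fingers.

Emit:
jog_arm(series=[[[-1,-1,12,0,0,0,60],[0,0,28,0,0,0,60],[0,0,30,0,0,0,60],[0,0,27,0,0,0,60],[0,0,16,0,0,0,60],[0,0,8,0,0,0,60],[0,0,2,0,0,0,60],[0,0,0,0,0,0,20],[0,0,0,0,0,0,20],[0,0,0,0,0,0,20]]])

```text
time_s: 25.65
eef_pos: [0.5561, -0.2775, 0.0335]
eef_rot: [0.002, 0.628, 0.779, -0.0]
wrist_force: [-0.3, -0.3, 2.7]
opening: 0.38
grasp_force: 60.0
```

Emit:
jog_arm(series=[[[0,0,0,0,0,0,20],[0,0,0,0,0,0,20],[0,0,0,0,0,0,20],[0,0,-5,0,0,0,20],[0,0,-15,0,0,0,20],[0,0,-30,0,0,0,20],[0,0,-30,0,0,0,20],[0,0,-30,0,0,0,20],[0,0,-25,0,0,0.073,20],[0,0,-5,0,0,0,20]]])

```text
time_s: 26.65
eef_pos: [0.5569, -0.2778, 0.1767]
eef_rot: [0.004, 0.656, 0.755, -0.0]
wrist_force: [1.1, -1.0, -0.6]
opening: 0.378
grasp_force: 59.8
```

```bash
python3 plan.py 0.500 0.2845 0.17 0.1418
```

```text
t 26.65 pos [ 0.5569 -0.2778  0.1767] open 32.3 F [ 1.1 -1.  -0.6] grip 59.8
turn [ 0.005  0.006 -0.001] shift mm [564.7  23.1   6.7]
```

Emit:
jog_arm(series=[[[15,1,0,0,0,0,20],[30,1,0,0,0,0,20],[42,2,0,0,0,0,20],[42,2,0,0,0,0,20],[42,2,0,0,0,0,20],[42,2,0,0,0,0,20],[42,2,0,0,0,0,20],[42,2,0,0,0,0,20],[42,2,0,0,0,0,20],[42,1,0,0,0,0,20]]])

```text
time_s: 27.65
eef_pos: [0.5158, 0.1055, 0.1694]
eef_rot: [-0.001, 0.655, 0.756, -0.001]
wrist_force: [-0.7, -0.4, -0.6]
opening: 0.379
grasp_force: 59.7
```

Emit:
jog_arm(series=[[[42,2,0,0,0,0,20],[42,2,0,0,0,0,20],[40,1,0,0,0,0,20],[31,1,0,0,0,0,20],[18,0,0,0,0,0,20],[8,0,0,0,0,0,20],[2,0,0,0,0,0,20],[0,0,0,0,0,0,20],[0,0,0,0,0,0,20],[0,0,0,0,0,0,20]]])

```text
time_s: 28.65
eef_pos: [0.4988, 0.2841, 0.1712]
eef_rot: [0.0, 0.656, 0.755, -0.0]
wrist_force: [0.1, -0.6, -0.9]
opening: 0.376
grasp_force: 59.7
```

```bash
python3 plan.py 0.500 0.2845 0.034 0.1418
```

```text
t 28.65 pos [0.4988 0.2841 0.1712] open 32.1 F [ 0.1 -0.6 -0.9] grip 59.7
turn [-0.     0.001 -0.002] shift mm [  0.2   1.2 137.2]
```

Emit:
jog_arm(series=[[[0,1,20,0,0,0,20],[0,0,28,0,0,0,20],[0,0,28,0,0,0,20],[0,0,24,0,0,0,20],[0,0,16,0,0,0,20],[0,0,10,0,0,0,20],[0,0,6,0,0,0,20],[0,0,3,0,0,0,20],[0,0,2,0,0,0,20],[0,0,0,0,0,0,20]]])

```text
time_s: 29.65
eef_pos: [0.5, 0.2852, 0.0348]
eef_rot: [0.001, 0.656, 0.755, 0.0]
wrist_force: [0.5, -0.1, -1.1]
opening: 0.379
grasp_force: 59.7
```

Emit:
jog_arm(series=[[[0,0,0,0,0,0,20],[0,0,0,0,0,0,60],[0,0,0,0,0,0,60],[0,0,0,0,0,0,60],[0,0,0,0,0,0,60],[0,0,0,0,0,0,60],[0,0,-10,0,0,0,60],[0,0,-30,0,0,0,60],[0,0,-40,0,0,0,60],[0,0,-40,0,0,0,60]]])

```text
time_s: 30.65
eef_pos: [0.4992, 0.285, 0.1559]
eef_rot: [0.0, 0.656, 0.755, -0.001]
wrist_force: [0.2, 0.4, 0.6]
opening: 0.702
grasp_force: 0.0
```

Emit:
jog_arm(series=[[[10,-10,-10,0,0,0,60],[25,-25,-10,0,0,0,60],[30,-25,0,0,0,0,60],[30,-25,0,0,0,0,60],[30,-15,0,0,0,0,60],[15,-10,0,0,0,0,60],[5,0,0,0,0,0,60],[0,0,0,0,0,0,60],[0,0,0,0,0,0,60],[0,0,0,0,0,0,60]]])

```text
time_s: 31.65
eef_pos: [0.3711, 0.4125, 0.174]
eef_rot: [0.0, 0.656, 0.755, -0.001]
wrist_force: [-0.2, -0.7, 0.2]
opening: 0.704
grasp_force: 0.0
```

Run:
```python
from bench import ctrl
from h import *
c=ctrl.camera("top");s=ctrl.camera("scene")
cv2.imwrite("pics/p4.png",np.hstack([cv2.resize(c["frame"],(427,320)),cv2.resize(s["frame"][160:280,110:250],(373,320))]))
o=ctrl.get_obs();print(o["time_s"],o["eef_pos"])
T=pickle.load(open("top0.pkl","rb"))
for r in((190,140,275,185),(320,125,380,180),(400,195,440,225)):
    x0,y0,x1,y1=r;print(np.abs(c["frame"][y0:y1,x0:x1].astype(int)-T["frame"][y0:y1,x0:x1]).mean())
```

```text
31.75 [0.37099644 0.41259917 0.1740607 ]
0.8356427015250545
0.8417171717171718
0.8233333333333334
```

View pics/p4.png

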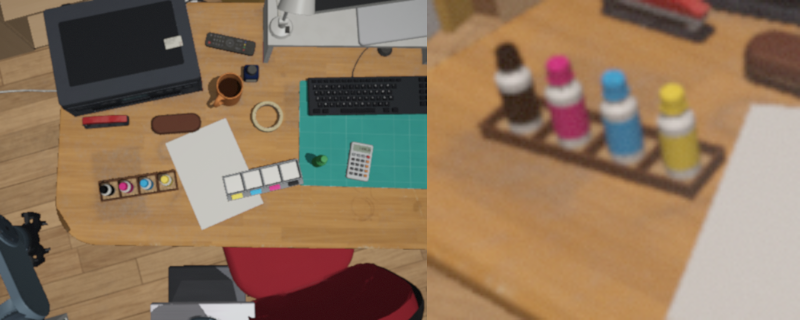

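All four bottles stand upright in the wooden rack: black, magenta, cyan, yellow from left to right, at about (107,188) to (167,181) in the top half. The case, the tape and the green bottle look unchanged from the start.

```bash
python3 -c "
from bench import ctrl
print(ctrl.hand_in())"
```

```text
the job is handed in; nothing more can be done
None
```

All four bottles stand upright and released in the wooden rack in reverse order (black, magenta, cyan, yellow from left to right); the spectacle case, tape and green look-alike did not move, and I handed the job in at about 32 s.

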